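# Tip the red spacer plate out of its pocket

## Robot

A 6-joint arm with a two-finger parallel gripper is mounted at the origin on the work surface. World frame = base frame: x ahead of the robot, y to its left, z up, the work surface at z = 0. Lengths are in m, angles in degrees, forces in N, time in s.
With the tool pointing down it reaches from about 0.275 to 0.825 m from the base axis. Payload 4.9 kg.
Tool frame: the origin (TCP) lies at the very end of the fingers, on their centre line; the grasp point (between the pads) lies 19 mm behind it; z points along the fingers, y is the direction in which the jaws open and shut (so a half turn about z gives the same grasp; the last joint's range is limited). The gripper opens to 85 mm and grips with 20 to 120 N. Pads are 22 mm wide; open, the fingers measure 114 mm over their backs; the gripper's body (76 mm by 85 mm) begins 54 mm behind the grasp point. The pads swing forward as they close: fully open they stand 13 mm farther back than shut.
Start: joints at [68.342, 18.69, -11.035, 60.275, 0, 82.311], TCP at [0.133, 0.534, 0.231] pointing down, gripper open.
Joint ranges: [-152.03, 152.03], [-55.5, 102.48], [-74.3, 77.21], [-110.64, 120.58], [-84.22, 78.4], [-180, 180]. Speed limits (degrees/s): [147.25, 147.25, 180, 180, 180, 180].

## Interface

Orientations are given as a 3x3 rotation matrix whose columns are the frame's x, y, z axes.
In Python, from plant import manip, grip, snapshot gives the robot as it stands. Calls block until the motion is done:
- manip.goto(position, orientation): joint-space move of the TCP to a pose.
- manip.move_l(position, attitude=None, velocity=0.15): straight line of the TCP; attitude=None keeps the orientation; velocity is the mean speed in m/s.
- manip.set_joints(angles): joint-space move.
- grip(opening): opening from 0.0 (shut) to 1.0 (fully open); the grip force is fixed at half the most; returns when the fingers have stopped.
- manip.wait(seconds).
- manip.ik(position, orientation): joint angles nearest the present ones, or None.
- manip.state(): the state.
- snapshot(name): name is "side" or "top" or "wrist"; returns a dict with "pixels" (420x560x3 uint8, red, green, blue), "depth" (420x560 float32, m along the optical axis (not along the pixel's ray), 0 where there is no reading), "fov_y" (degrees; the focal length in pixels is half the picture's height over the tangent of half this angle, whatever the lens; pixels are square), "cx", "cy" (the principal point, pixels), "rvec" (rotation vector, rad) and "tvec" (3), from world to camera coordinates, as OpenCV has them. Camera axes: x right, y down, z forward; pixel columns grow to the right and rows downward; lengths in m; the calibration is good to about 2 mm. The wrist camera is an equidistant fisheye: a pixel r from the principal point sees the ray r / f radians off the axis. A picture is of the moment at which its call begins.
A pose or a line that the arm cannot do raises manip.Unreachable and nothing moves.
- manip.finish_job(): hands the job in, once; it reports no verdict.
The state is a dict: "time_s": time; "joints": joint angles; "dq": joint speeds; "joint_torque": joint torques, N m; "eef_pos": TCP position; "ee_rot": TCP orientation; "wrist_force": force on the tool from outside, world axes, zero at the start; "torque": the same for the moment, N m; "opening": opening from 0.0 (shut) to 1.0 (fully open).
Only numpy, scipy, OpenCV 4.12 (cv2) and the standard library are available. Lean on these libraries where they do the work, as an engineer would, in place of code of your own. Each camera call takes 0.05 s, during which the arm holds its last target.

## Task

Fetch the red spacer plate for this job. It lies flush in its pocket in the black holder: press down the end beside the white dot so that the plate tips and stays with its other end standing up out of the pocket, then grip that raised end, lift the plate out and set it down, without dropping it, so that it lies flat in the large empty bay of the steel job tray. Leave the blue plate as it is.

Things in the scene. Friction and masses are not known exactly. Their poses are not given: they have to be found in the camera images.
- plate_red: Red spacer plate 80 (x) x 40 (y) x 10 mm, about 90 g, origin at its centre; starts flush in an outer pocket, its x along the holder's x. Pressed 15 mm down at holder x = +30 mm, it tips over the step, slides into the well and stays, leaning 35 degrees. Its other end then stands up to 15 mm above the holder's top, at x = -25 to 0 mm: grip it there across its 40 mm width, fingers just above the top.
- plate_blue: Blue spacer plate of the same shape and size, flush in the other outer pocket; to be left alone. Origin at its centre.
- tip_tray: Fixed black holder, top 46 mm above the table, origin on its underside, x towards the press end (white dots at x = +55 mm). Spans x -55..62, y -97..97 mm. Pockets at y = -58, 0 (empty), 58 mm, 44 mm wide, x -41..48 mm; a plate rests centred at x = 0, leaving an 8 mm gap at the press end. Grey floor 10 mm below the top up to a step at x = +3 mm; beyond it a 37 mm deep well, yellow bottom.
- job_tray: Fixed shallow steel tray, open on top, rim 26 mm and inner floor 4 mm above the table. Origin on the underside, below the centre of the large empty bay, which is 132 (x) by 122 (y) mm inside; walls 4 mm. A narrow bay with three bolts adjoins it on the +x side (x = 70 to 121 mm).
Things that resemble listed ones, but are neither listed nor needed, are in the scene too. What is meant by the plate_red is not purple, and is the smaller of those in its own colour.

How it is judged (in metres and radians):
On the way:
1. the red plate is tipped up in its pocket: leaning more than 17 degrees, its centre within 35 mm of where it began, and no finger touching it (angle between plate_red's own z axis and vertical between 0.3 and 1.2 rad and distance of plate_red from where it was at the start of the episode below 0.035 m and contact force between the fingers and plate_red below 0.05 N), for 0.2 s.
At the end, for the whole second after the job is handed in: The red plate lies flat (within 10 degrees, either face up, its centre less than 14 mm above the table) within the large bay of the job tray, released and at rest (x of plate_red in the frame of job_tray between -0.066 and 0.066 m and y of plate_red in the frame of job_tray between -0.061 and 0.061 m and z of plate_red in the frame of job_tray below 0.014 m and (angle between plate_red's own z axis and vertical below 0.17 rad or angle between plate_red's own z axis and vertical above 2.97 rad) and linear speed of plate_red below 0.02 m/s and contact force between the fingers and plate_red below 0.05 N); the robot touches nothing.
It fails at once if the blue plate is moved by more than 15 mm or tilted by more than 10 degrees (distance of plate_blue from where it was at the start of the episode above 0.015 m or angle between plate_blue's own z axis and vertical above 0.17 rad).
It fails at once if the red plate is dropped: let go more than 100 mm above the table (height (world z) of plate_red above 0.1 m and contact force between the fingers and plate_red below 0.05 N).
It also fails if it takes over 42 s, if anything falls off the work surface, if the arm or the gripper's body presses on something with over 40 N, if the wrist force passes 120 N, or if a joint passes its speed limit or range.

## Working session

There is one attempt and no reset: what is moved stays moved. The work goes in short steps, each a Python script; the robot and the scene stay as the last script left them, time stands still between calls to the robot, and variables do not carry over. Pictures are saved under pics/ and viewed, and the job is handed in when it is done.

```bash
mkdir -p pics; ls; cat > h.py <<'E'
import numpy as np, cv2
from plant import manip, grip, snapshot
def save(s,n): cv2.imwrite(f'pics/{n}.png', s['pixels'][:,:,::-1])
def f_of(s): return s['pixels'].shape[0]/2/np.tan(np.radians(s['fov_y'])/2)
def world(s,u,v):
    "pinhole depth -> world"
    f=f_of(s); d=s['depth'][v,u]
    p=np.stack([(u-s['cx'])/f*d,(v-s['cy'])/f*d,d],-1)
    R=cv2.Rodrigues(np.array(s['rvec'],float))[0]
    return (p-np.array(s['tvec']).ravel())@R
E
python3 - <<'E'
from h import *
import pickle
S={n:snapshot(n) for n in ['side','top','wrist']}
pickle.dump(S,open('s0.pkl','wb'))
for n,s in S.items():
    save(s,n+'0'); print(n,s['fov_y'],s['cx'],s['cy'],s['rvec'],s['tvec'],s['depth'].min(),s['depth'].max())
print(manip.state())
E
```

```text
pics
side 50.72795156853188 274.81079446648005 207.37049956394065 [ 0.2151178  -2.90055391  1.06329431] [0.51439778 0.12933428 0.76683082] 0.0 2.9201014
top 42.566772951916924 276.82440959719725 210.83096014086982 [ 2.13047177 -2.16394896  0.1307023 ] [-0.01471812  0.55225251  1.000078  ] 0.0 1.9587415
wrist 65.70646984690485 287.32921629094324 204.7372104369381 [-2.26137012 -1.76771989 -0.28844841] [-0.54908302 -0.04234166  0.38036577] 0.0 1.0334702
{'time_s': 0.15, 'joints': array([ 6.83427729e+01,  1.87223010e+01, -1.10782432e+01,  6.02764340e+01,
       -5.38138484e-04,  8.23134814e+01]), 'dq': array([-0.00649199, -0.19055312,  0.23582317, -0.07583364, -0.08012065,
       -0.06481173]), 'joint_torque': array([ 3.67032026e-04, -4.43704391e+01,  2.62664741e+01,  1.04408574e-02,
       -1.27214357e-04, -1.43096815e-05]), 'eef_pos': array([0.13258437, 0.53331677, 0.23068689]), 'ee_rot': array([[-9.70419238e-01,  2.41425487e-01, -4.87101453e-04],
       [ 2.41425918e-01,  9.70418445e-01, -1.25214645e-03],
       [ 1.70392170e-04, -1.33270591e-03, -9.99999097e-01]]), 'wrist_force': array([-0.19863378, -0.12930014,  0.22200787]), 'torque': array([-0.00378191, -0.03517053,  0.00635781]), 'opening': 0.9986136069690565}
```

View pics/top0.png

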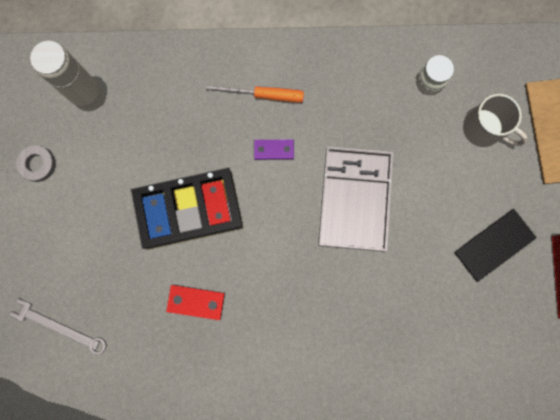

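View pics/side0.png

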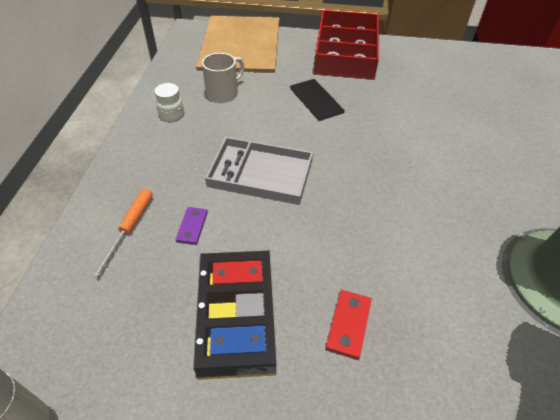

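View pics/wrist0.png

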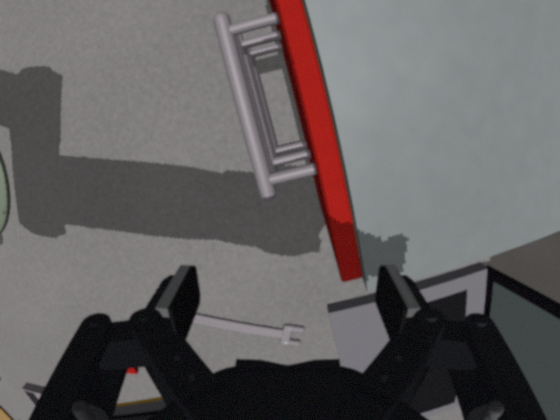

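Candidates, in top-camera pixels: the red plate in the holder (216,202), a larger loose red plate (195,302) and a purple plate (274,150). The description picks the holder one: it's the smaller red and lies in an outer pocket. Next I'll measure it and check a close crop.

```bash
python3 - <<'E'
from h import *
import pickle
S=pickle.load(open('s0.pkl','rb'))
def seg(s,lo,hi,hi_min=None):
    hsv=cv2.cvtColor(s['pixels'],cv2.COLOR_RGB2HSV)
    return hsv
for n in ['top','side']:
    s=S[n]; hsv=cv2.cvtColor(s['pixels'],cv2.COLOR_RGB2HSV).astype(int);H,Sa,V=hsv[...,0],hsv[...,1],hsv[...,2]
    masks={'red':((H<6)|(H>174))&(Sa>180)&(V>110),'blue':(H>100)&(H<125)&(Sa>150)&(V>60),'yellow':(H>24)&(H<34)&(Sa>180),'purple':(H>130)&(H<155)&(Sa>120)}
    for k,m in masks.items():
        c,l,st,ce=cv2.connectedComponentsWithStats(m.astype(np.uint8))
        for i in range(1,c):
            if st[i,4]<60: continue
            v,u=np.nonzero(l==i); P=world(s,u,v); P=P[s['depth'][v,u]>0]
            r=cv2.minAreaRect((P[:,:2]*1000).astype(np.float32))
            print(n,k,st[i,4],ce[i].round(),np.median(P,0).round(4),'rect',np.round(r[0]),np.round(r[1]),round(r[2],1), 'z',np.percentile(P[:,2],[5,95]).round(3))
s=S['top']; cv2.imwrite('pics/crop1.png',cv2.resize(s['pixels'][130:340,110:410,::-1],None,fx=2.6,fy=2.6,interpolation=cv2.INTER_CUBIC))
E
```

```text
top red 728 [215. 202.] [0.5703 0.0941 0.0465] rect [569.  94.] [81. 40.] 11.7 z [0.044 0.05 ]
top red 1196 [195. 302.] [0.3805 0.137  0.0137] rect [380. 137.] [102.  49.] 80.5 z [0.011 0.017]
top blue 753 [156. 216.] [0.5444 0.2071 0.0464] rect [546. 209.] [80. 43.] 11.5 z [0.043 0.049]
top purple 602 [274. 150.] [ 0.6789 -0.0191  0.0108] rect [680. -18.] [74. 38.] 89.8 z [0.008 0.014]
side red 413 [348.  33.] [ 0.4186 -0.7168  0.0538] rect [  381. -1135.] [1165.  175.] 84.9 z [0.011 0.062]
side red 858 [237. 272.] [0.5697 0.0942 0.0461] rect [569.  93.] [78. 41.] 12.3 z [0.044 0.048]
side red 1639 [349. 324.] [0.3807 0.1413 0.0132] rect [381. 138.] [104.  50.] 81.1 z [0.011 0.015]
side blue 1180 [237. 340.] [0.5453 0.2077 0.0459] rect [546. 207.] [79. 39.] 12.2 z [0.044 0.048]
side purple 614 [191. 225.] [ 0.6798 -0.0161  0.0101] rect [681. -19.] [82. 39.] 89.5 z [0.008 0.012]
```

View pics/crop1.png

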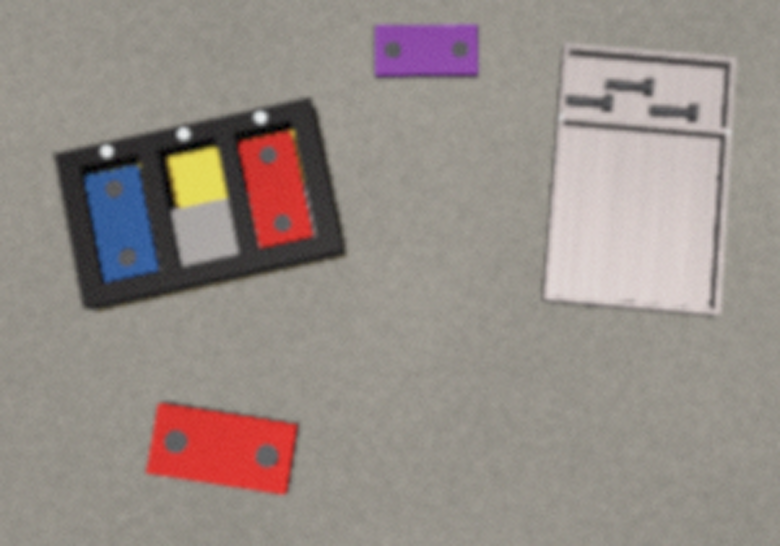

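```bash
python3 - <<'E'
from h import *
import pickle
S=pickle.load(open('s0.pkl','rb'))
vv,uu=np.mgrid[0:420,0:560]
for n in ['top','side']:
    s=S[n]; P=world(s,uu.ravel(),vv.ravel()); ok=(s['depth'].ravel()>0)
    # job tray region
    m=ok&(P[:,2]>0.019)&(P[:,2]<0.035)&(P[:,0]>.4)&(P[:,0]<.75)&(P[:,1]>-.34)&(P[:,1]<-.05)
    Q=P[m]; r=cv2.minAreaRect((Q[:,:2]*1000).astype(np.float32)); print(n,'tray rim',len(Q),r,np.percentile(Q[:,2],[50,95]).round(4))
    m=ok&(P[:,2]>0.042)&(P[:,2]<0.052)&(P[:,0]>.44)&(P[:,0]<.68)&(P[:,1]>.02)&(P[:,1]<.28)
    Q=P[m]; r=cv2.minAreaRect((Q[:,:2]*1000).astype(np.float32)); print(n,'holder',len(Q),r,np.median(Q[:,2]))
    # dots
    px=s['pixels'].astype(int).reshape(-1,3); m=m&(px.min(1)>170)
    c,l=cv2.connectedComponents(m.reshape(420,560).astype(np.uint8))
    for i in range(1,c):
        k=l.ravel()==i
        if k.sum()>5: print('dot',uu.ravel()[k].mean().round(1),vv.ravel()[k].mean().round(1),P[k].mean(0).round(4))
    # floor
    m=ok&(P[:,0]>.50)&(P[:,0]<.58)&(P[:,1]>-.24)&(P[:,1]<-.18); print('bay floor z',np.median(P[m,2]))
    m=ok&(P[:,0]>.44)&(P[:,0]<.46)&(P[:,1]>0)&(P[:,1]<.06); print('table z',np.median(P[m,2]))
E
```

```text
top tray rim 1027 ((577.6069946289062, -177.6168212890625), (131.01348876953125, 196.34242248535156), 84.02554321289062) [0.0262 0.0296]
top holder 4810 ((561.473876953125, 151.9766082763672), (117.89165496826172, 195.0584259033203), 11.710612297058105) 0.046551278507476396
dot 209.8 174.6 [0.623  0.1046 0.0471]
dot 180.2 181.0 [0.6114 0.1614 0.0473]
dot 150.6 187.6 [0.5996 0.2183 0.0468]
bay floor z 0.005043286768027425
table z 0.0008587825066841454
side tray rim 1084 ((577.708251953125, -178.4219207763672), (135.98452758789062, 196.05580139160156), 84.36820983886719) [0.0252 0.0277]
side holder 7018 ((561.508056640625, 150.56509399414062), (117.27629089355469, 196.1415557861328), 11.753104209899902) 0.0459267154993291
dot 203.1 272.6 [0.6229 0.1036 0.0464]
dot 201.3 304.8 [0.6112 0.1605 0.0466]
dot 199.4 340.9 [0.5994 0.2176 0.0468]
bay floor z 0.005160999270842735
table z 0.00015007232846780784
```

Both views agree to about 1 mm: holder origin ≈(0.558, 0.1505) with yaw 11.7°, top 46 mm, and the 80x40 red plate at (0.570, 0.094). The loose red plate measures about 102x50, so it's the larger one. The tray's bay centre is ≈(0.550, -0.175) with yaw -5.8°. Next I'll check IK, then press.

```bash
cat >> h.py <<'E'
def rz(a): c,s=np.cos(np.radians(a)),np.sin(np.radians(a)); return np.array([[c,-s,0],[s,c,0],[0,0,1.]])
def ry(a): c,s=np.cos(np.radians(a)),np.sin(np.radians(a)); return np.array([[c,0,s],[0,1,0],[-s,0,c]])
D=np.array([[-1,0,0],[0,1,0],[0,0,-1.]])   # tool down, y along frame y
HO=np.array([.5582,.1505,0]); HY=11.73; JO=np.array([.5502,-.1752,0]); JY=-5.8
def hp(x,y,z): return HO+rz(HY)@np.array([x,y,z])
def jp(x,y,z): return JO+rz(JY)@np.array([x,y,z])
RH=rz(HY)@D
def RJ(t): return rz(JY)@ry(-t)@D   # t: tilt so tool points ahead
E
python3 - <<'E'
from h import *
print(hp(0,-.058,.046))
for p,R in [(hp(.03,-.058,.11),RH),(hp(.03,-.058,.03),RH),(hp(-.012,-.058,.047),RH),(jp(-.03,0,.15),RJ(35)),(jp(-.03,0,.01),RJ(35))]:
    print(p.round(3),manip.ik(p,R))
E
```

```text
[0.5699914  0.09371124 0.046     ]
[0.599 0.1   0.11 ] [  2.49727517  30.4446991  -11.51823741  48.03706348   0.
  -9.23272483]
[0.599 0.1   0.03 ] [  2.49727517  35.79927566 -15.69036345  38.51036089   0.
  -9.23272483]
[0.558 0.091 0.047] [  1.80937848  30.97527129 -21.8171005   37.2076282    0.
  -9.92062152]
[ 0.52  -0.172  0.15 ] [-35.17275364   6.36457234 -54.60627383  -2.36213201  16.33978818
 -24.75231829]
[ 0.52  -0.172  0.01 ] [-35.17275364  27.85386914 -61.95884553 -31.20400052  16.33978818
 -24.75231829]
```

```bash
python3 - <<'E'
from h import *
grip(0.0)
manip.goto(hp(.03,-.058,.11),RH)
manip.move_l(hp(.03,-.058,.052),velocity=.1)
s=snapshot('side'); save(s,'side1')
st=manip.state(); print(st['time_s'],st['eef_pos'],st['wrist_force'],st['opening'])
E
```

```text
4.0083 [0.6000165  0.09992086 0.05271384] [-0.52452623  0.39281774 -0.33630417] -0.0009491230705995214
```

View pics/side1.png

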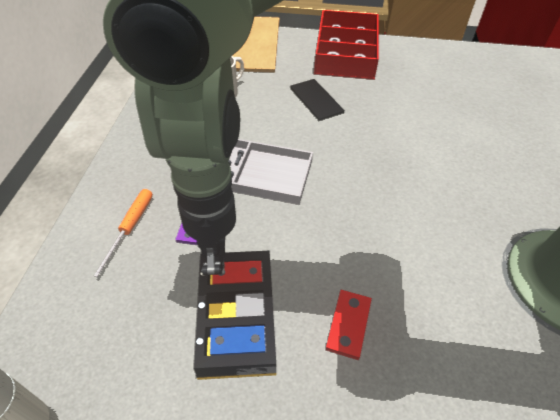

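The shut fingertips (side view, about (212,270)) sit above the press end of the red plate. Pressing now.

```bash
python3 - <<'E'
from h import *
for z in (.040,.035,.0305):
    manip.move_l(hp(.03,-.058,z),velocity=.04)
    st=manip.state(); print(st['time_s'],st['eef_pos'].round(4),st['wrist_force'].round(2))
manip.wait(.2)
manip.move_l(hp(.03,-.058,.12),velocity=.15)
manip.goto(hp(-.06,.02,.20),RH)
S={n:snapshot(n) for n in ['side','top','wrist']}
for n in S: save(S[n],n+'2')
import pickle; pickle.dump(S,open('s2.pkl','wb'))
print(manip.state()['time_s'])
E
```

```text
4.4583 [0.599  0.0998 0.0396] [-0.08 -0.5  -0.39]
4.7333 [0.5992 0.0998 0.0347] [1.17 0.62 0.01]
4.9917 [0.6017 0.1001 0.0321] [1.09 0.88 6.36]
6.7167
```

View pics/side2.png

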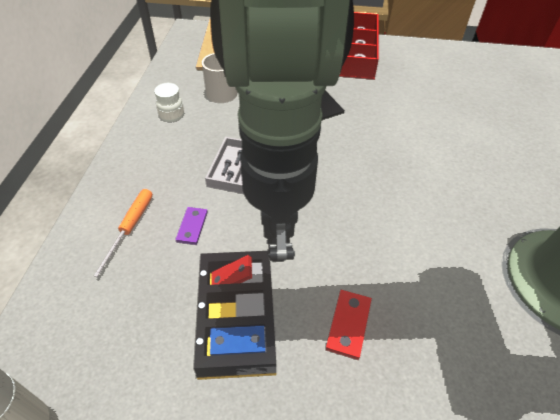

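View pics/wrist2.png

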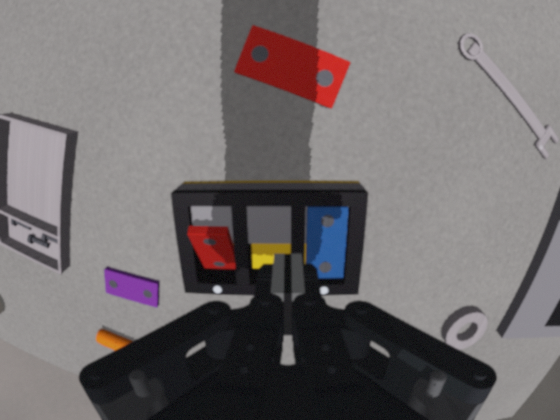

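The plate has tipped and stays up (red at side (232,270), wrist (212,247)), and the blue plate hasn't moved. Next I'll measure the tipped pose in the holder frame.

```bash
python3 - <<'E'
from h import *
import pickle
S=pickle.load(open('s2.pkl','rb'))
for n,box in (('side',(190,280,250,295)),('wrist',(180,240,215,275))):
    s=S[n]; x0,x1,y0,y1=box
    hsv=cv2.cvtColor(s['pixels'],cv2.COLOR_RGB2HSV).astype(int);H,Sa,V=hsv[...,0],hsv[...,1],hsv[...,2]
    m=((H<6)|(H>174))&(Sa>160)&(V>90); b=np.zeros_like(m); b[y0:y1,x0:x1]=1; m&=b
    m=m&(s['depth']>0); v,u=np.nonzero(m)
    if n=='side': P=world(s,u,v)
    else:
        f=f_of(s); dx,dy=u-s['cx'],v-s['cy']; r=np.hypot(dx,dy); th=r/f; d=s['depth'][v,u]
        k=np.tan(th)/r*d; p=np.stack([dx*k,dy*k,d],-1)
        R=cv2.Rodrigues(np.array(s['rvec'],float))[0]; P=(p-np.array(s['tvec']).ravel())@R
    Q=(P-HO)@rz(HY)*1000
    print(n,len(Q),'min/max',np.percentile(Q,[2,98],axis=0).round(1).tolist())
    C=np.c_[Q[:,0],Q[:,1],np.ones(len(Q))]; w=np.ones(len(Q),bool)
    for _ in range(6):
        c=np.linalg.lstsq(C[w],Q[w,2],rcond=None)[0]; e=Q[:,2]-C@c; w=abs(e)<3
    print('plane',c.round(3),'tilt',np.degrees(np.arctan(np.hypot(c[0],c[1]))).round(1),w.sum())
    hi=Q[Q[:,2]>47]; print('above top: x',np.percentile(hi[:,0],[2,98]).round(1),'y',np.percentile(hi[:,1],[2,50,98]).round(1),'zmax',hi[:,2].max().round(1))
s=S['side']; cv2.imwrite('pics/crop2.png',cv2.resize(s['pixels'][240:390,180:300,::-1],None,fx=4,fy=4,interpolation=cv2.INTER_CUBIC))
E
```

```text
side 595 min/max [[-21.7, -77.2, 19.7], [41.2, -39.9, 64.1]]
plane [-7.310e-01  1.300e-02  5.104e+01] tilt 36.2 567
above top: x [-23.    5.2] y [-77.1 -59.7 -39. ] zmax 66.5
wrist 1413 min/max [[-22.9, -79.8, 18.5], [44.0, -39.6, 64.0]]
plane [-7.2400e-01  8.0000e-03  5.1188e+01] tilt 35.9 1165
above top: x [-23.1   4.5] y [-77.  -57.8 -39.6] zmax 65.6
```

View pics/crop2.png

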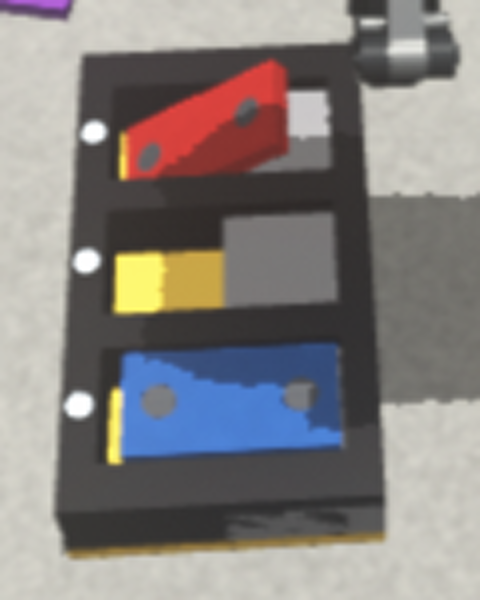

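```bash
python3 - <<'E'
from h import *
grip(0.47)
st=manip.state(); s=snapshot('side'); save(s,'side3')
vv,uu=np.mgrid[215:280,240:320]; P=world(s,uu.ravel(),vv.ravel()); d=s['depth'][215:280,240:320].ravel()>0
T=(P-st['eef_pos'])@np.array(st['ee_rot'])
m=d&(abs(T[:,0])<.03)&(abs(T[:,1])<.06)&(T[:,2]>-.06)&(T[:,2]<.03)
for sg in (-1,1):
    k=m&(np.sign(T[:,1])==sg); print(sg,k.sum(),np.percentile(T[k]*1000,[1,50,99],axis=0).round(1).tolist(), np.sort(T[k,2]*1000)[-8:].round(1))
print(st['time_s'],st['opening'])
cv2.imwrite('pics/crop3.png',cv2.resize(s['pixels'][200:300,220:340,::-1],None,fx=4,fy=4))
E
```

```text
-1 14 [[-9.8, -25.9, -43.6], [-9.7, -21.2, -33.5], [-7.5, -20.2, -24.0]] [-34.4 -32.6 -30.6 -29.7 -28.3 -27.4 -25.1 -23.9]
1 182 [[-13.2, 21.1, -59.9], [-1.1, 38.6, -50.3], [11.9, 53.6, -3.7]] [-6.2 -6.  -5.3 -5.  -4.5 -3.8 -3.4 -2.4]
7.1833 0.4695817172420036
```

View pics/crop3.png

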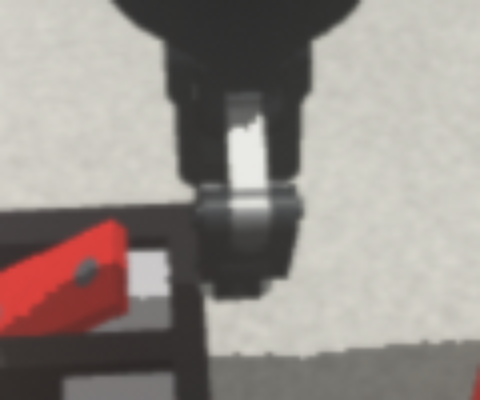

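```bash
python3 - <<'E'
from h import *
grip(0.68)
manip.goto(hp(-.010,-.058,.12),RH)
manip.move_l(hp(-.010,-.058,.046),velocity=.1)
st=manip.state(); print(st['time_s'],st['eef_pos'].round(4),st['wrist_force'].round(2))
grip(0.0)
st=manip.state(); print(st['time_s'],st['opening'],st['wrist_force'].round(2))
manip.move_l(hp(-.010,-.058,.085),velocity=.08)
st=manip.state(); print(st['time_s'],st['opening'],st['wrist_force'].round(2))
s=snapshot('side'); save(s,'side4')
E
```

```text
9.0 [0.5607 0.0919 0.0467] [-0.8   0.08  0.11]
9.3 0.45232792477551376 [0.81 0.65 3.14]
9.9417 0.445854407732156 [ 0.36  0.35 -0.3 ]
```

View pics/side4.png

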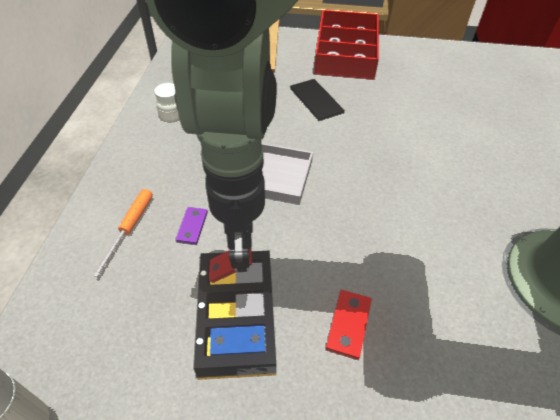

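```bash
python3 - <<'E'
from h import *
manip.move_l(hp(-.010,-.058,.125),velocity=.12)
st=manip.state(); print(st['time_s'],st['opening'],st['wrist_force'].round(2))
s=snapshot('side'); save(s,'side5')
hsv=cv2.cvtColor(s['pixels'],cv2.COLOR_RGB2HSV).astype(int);H,Sa,V=hsv[...,0],hsv[...,1],hsv[...,2]
m=((H<6)|(H>174))&(Sa>160)&(V>70); m[:200]=0;m[290:]=0;m[:,300:]=0; m&=s['depth']>0
v,u=np.nonzero(m); P=world(s,u,v); Q=(P-HO)@rz(HY)*1000
print(len(Q),np.percentile(Q,[2,98],axis=0).round(1).tolist())
C=np.c_[Q[:,0],Q[:,1],np.ones(len(Q))]; w=np.ones(len(Q),bool)
for _ in range(6):
    c=np.linalg.lstsq(C[w],Q[w,2],rcond=None)[0]; e=Q[:,2]-C@c; w=abs(e)<3
print('plane',c.round(3),w.sum())
cv2.imwrite('pics/crop5.png',cv2.resize(s['pixels'][190:310,170:310,::-1],None,fx=4,fy=4))
E
```

```text
10.475 0.4459423559574807 [ 0.3  -0.02 -1.32]
121 [[6.1, -70.0, 107.4], [26.1, -39.4, 122.8]]
plane [-7.52000e-01  1.70000e-02  1.28101e+02] 121
```

View pics/crop5.png

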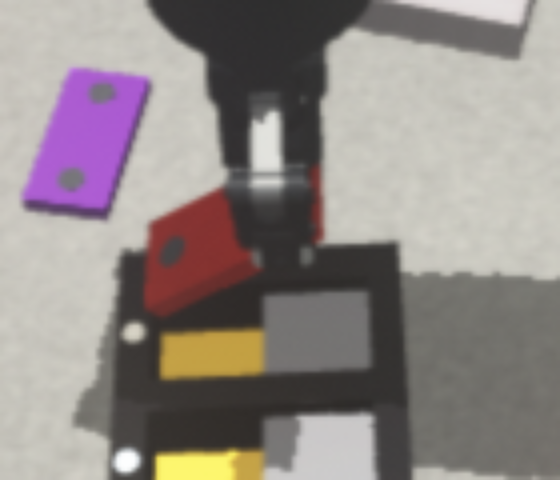

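The plate is held at about 37° lean. I'll carry it over with the tool tilted 30°, which leaves it nearly flat and the finger corners clear of the floor. Then I'll descend with a force guard.

```bash
python3 - <<'E'
from h import *
manip.move_l(hp(-.010,-.058,.14),velocity=.12)
manip.move_l(jp(-.015,0,.13),RJ(30),velocity=.12)
manip.move_l(jp(-.015,0,.045),velocity=.12)
manip.wait(.2)
st=manip.state(); print(st['time_s'],st['opening'],st['eef_pos'].round(4),st['wrist_force'].round(2))
s=snapshot('side'); save(s,'side6')
cv2.imwrite('pics/crop6.png',cv2.resize(s['pixels'][90:230,170:350,::-1],None,fx=4,fy=4))
hsv=cv2.cvtColor(s['pixels'],cv2.COLOR_RGB2HSV).astype(int);H,Sa,V=hsv[...,0],hsv[...,1],hsv[...,2]
m=((H<6)|(H>174))&(Sa>160)&(V>70); m[:90]=0;m[230:]=0;m[:,320:]=0; m&=s['depth']>0
v,u=np.nonzero(m); P=world(s,u,v); Q=(P-JO)@rz(JY)*1000
print(len(Q),np.percentile(Q,[2,98],axis=0).round(1).tolist())
C=np.c_[Q[:,0],Q[:,1],np.ones(len(Q))]; w=np.ones(len(Q),bool)
for _ in range(6):
    c=np.linalg.lstsq(C[w],Q[w,2],rcond=None)[0]; e=Q[:,2]-C@c; w=abs(e)<3
print('plane',c.round(3),w.sum())
E
```

```text
14.2333 0.449707903277501 [ 0.5359 -0.174   0.0459] [-0.22 -0.6  -1.81]
342 [[-11.4, -19.3, 46.8], [44.7, 19.0, 55.3]]
plane [-1.1500e-01  7.0000e-03  5.2815e+01] 342
```

View pics/crop6.png

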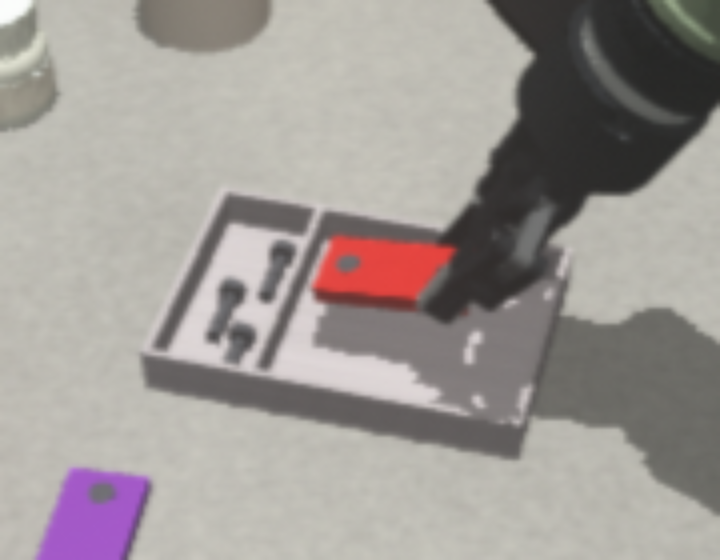

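The plate leans 6.6° and its front edge is at tray x=+45, y ±19, so it's inside the bay. The front bottom edge is about 32 mm above the floor. Starting the guarded descent.

```bash
python3 - <<'E'
from h import *
manip.move_l(jp(-.015,0,.020),velocity=.08); manip.wait(.15)
f0=manip.state()['wrist_force'][2]
for z in np.arange(.018,.0105,-.0015):
    manip.move_l(jp(-.015,0,z),velocity=.03); 
    st=manip.state(); print(round(z,4),st['eef_pos'][2].round(4),st['wrist_force'].round(2))
    if st['wrist_force'][2]-f0>2: break
grip(0.72); manip.wait(.2)
st=manip.state(); R=np.array(st['ee_rot'])
manip.move_l(st['eef_pos']-R[:,2]*.10,velocity=.12)
manip.goto(jp(-.12,.1,.25),RH)
S={n:snapshot(n) for n in ['side','top']}
st=manip.state(); print(st['time_s'],st['wrist_force'].round(2))
for n in S:
    s=S[n]; save(s,n+'7')
    hsv=cv2.cvtColor(s['pixels'],cv2.COLOR_RGB2HSV).astype(int);H,Sa,V=hsv[...,0],hsv[...,1],hsv[...,2]
    m=((H<6)|(H>174))&(Sa>160)&(V>70)&(s['depth']>0); v,u=np.nonzero(m); P=world(s,u,v); Q=(P-JO)@rz(JY)*1000
    Q=Q[(abs(Q[:,0])<66)&(abs(Q[:,1])<61)]
    if len(Q)<50: print(n,'none'); continue
    C=np.c_[Q[:,:2],np.ones(len(Q))]; c=np.linalg.lstsq(C,Q[:,2],rcond=None)[0]
    print(n,len(Q),np.percentile(Q,[2,50,98],axis=0).round(1).tolist(),'slope',c.round(3))
    m=(H>100)&(H<125)&(Sa>150)&(V>50)&(s['depth']>0); v,u=np.nonzero(m); P=world(s,u,v); print('blue',np.median(P,0).round(4))
E
```

```text
0.018 0.0181 [ 0.53  0.08 -1.11]
0.0165 0.0164 [ 1.04 -0.24 -1.26]
0.015 0.0148 [ 0.5  -0.67 -1.19]
0.0135 0.0134 [ 1.11 -0.1  -1.73]
0.012 0.0121 [-1.44 -0.43  0.84]
18.8083 [-0.46  0.12  0.01]
side 427 [[-31.5, -18.0, 12.1], [5.4, 1.7, 14.3], [42.7, 18.5, 16.4]] slope [7.0000e-03 6.0000e-03 1.4282e+01]
blue [0.5452 0.2077 0.0459]
top none
```

View pics/side7.png

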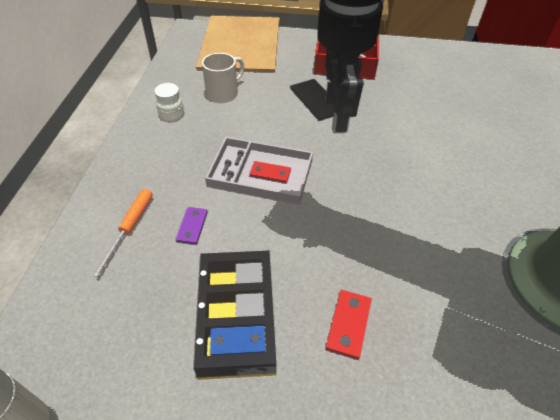

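View pics/top7.png

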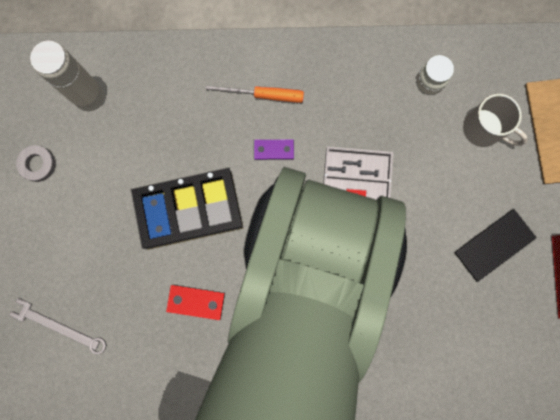

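In the side view the red plate lies flat in the large bay at (271,171). Its top is at 14.3 mm, so its centre is about 9 mm above the table, at tray (+5, +1) mm with a slope under 1°. The arm is clear at 0.25 m and the blue plate is where it was. Handing in.

```bash
python3 -c "
from h import *
manip.wait(.3); print(manip.state()['wrist_force'].round(2)); manip.finish_job(); print(manip.state()['time_s'])"
```

```text
[ 0.3  -1.15 -0.09]
the job is handed in; nothing more can be done
the job is handed in; nothing more can be done
```

The red spacer plate now lies flat in the large bay of the job tray, and I handed the job in at about 19 s of the 42 s allowed. No verdict is reported.

- **What I did:** I pressed the dot end with the shut fingers, and the plate tipped and stayed at about 36° with no finger on it. I then gripped the raised end, lifted it out and carried it over with the tool tilted 30°. I lowered it until a light touch on the bay floor, released it and backed away.
- **Last checks (side camera only, because the arm hid the plate from the top camera):**
  - The plate's centre is at about (+5, +1) mm in the tray frame and about 9 mm above the table.
  - Its slope is under 1°.
  - The blue plate hasn't moved within measurement error.
  - The arm was clear of everything, with only about 1 N of noise on the wrist force.
- **Disagreements:** the only mismatches were 1–2 mm differences between the cameras, plus 1–2 mm of possible plate slip during the lift.

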